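# Load the board carrier into the test jig

### The job

Swing the jig's latch arm out of the way, then pick up the aluminium board carrier by its upright rib and lower it gently onto the jig's two dowels, the big hole over the thick dowel, until it lies flush on the base. Then let go of it and swing the latch arm back to its stop, across the carrier's edge. Leave the other things on the bench where they are.

Things in the scene. Friction and masses are not known exactly. Their poses are not given: they have to be found in the camera images.
- carrier_mid (a point): Board carrier: loose aluminium plate 100 (own x) x 180 (own y) x 8 mm, flat on the bench, with low circuit boards and, in its middle, an upright rib to hold it by: 16 mm thick (x), 50 long (y), rising 40 above the plate; beside it the plate is bare for 35 mm along y. About 0.45 kg, balanced. This point: the centre, 24 mm above the underside, 24 below the rib's top. z is up.
- hole_big (a point): Centre of the carrier's big through hole, 19 mm in diameter, at the underside: 70 mm from the middle towards +y of the carrier.
- hole_small (a point): Centre of the carrier's small through hole, 13 mm in diameter, at the underside: 70 mm from the middle towards -y of the carrier.
- seat (a point): Jig: fixed black base block 24 mm high. This point is the middle of its top face's seat, half-way between the dowels; the carrier's underside middle belongs here. Own y runs from the thin to the thick dowel, own x towards the latch pivot, z up. The base reaches from -65 to +100 mm along x and +-115 mm along y.
- dowel_thick (a point): Foot of the thick steel dowel, on the base's top face, 70 mm from the seat's middle towards +y: 16 mm in diameter, 24 mm tall, the upper 8 mm tapered.
- dowel_thin (a point): Foot of the thin steel dowel, 70 mm from the seat's middle towards -y: 10 mm in diameter, 24 mm tall, the upper 8 mm tapered.
- latch_pivot (a point): Upright pivot of the latch arm, 85 mm from the seat's middle towards the seat's +x, 11 mm above the base's top face, at the arm's underside.
- latch_knob (a point): Middle of the round upright knob on the latch arm (17 mm above the arm's top face): 22 mm in diameter, 34 mm tall, 40 mm from the pivot. The arm is a flat steel bar 22 mm wide, 8 mm thick, reaching 65 mm from the pivot, 3 mm above the plate of a seated carrier. The knob is grey, fixed to the arm and turns with it.
- latch (a joint): Angle of the latch arm about its upright pivot, rad. 0 (its stop): the arm points to the seat's -x, over the seat. It grows to 1.9 (other stop) as the arm swings anticlockwise seen from above, its tip going towards the seat's -y; from about 1.25 on it is clear of the seat. It stays where it is left; about 2 N at the knob moves it.
- spool: Bystander, loose: reel of solder, 54 mm across, 48 mm tall, standing; origin at its underside.
- screwdriver: Bystander, loose: screwdriver lying down, 180 mm long.
- pliers: Bystander, loose: pliers lying down, about 160 mm long, black handles; origin at its underside.
- flux_bottle: Bystander, loose: white bottle, 44 mm across, 110 mm tall; origin at its underside.
- heatsink: Bystander, loose: finned aluminium heat sink 70 x 60 x 35 mm; origin at its underside.
- parts_tray: Bystander, loose: open yellow tray 120 x 160 x 50 mm; origin at its underside.
- transformer: Bystander, loose: dark steel transformer block 66 x 70 x 50 mm; origin at its underside.
There are look-alikes about, which are no part of the job. What is shaped like the part that bears carrier_mid but pink is not meant.

How it is judged:
On the way, in this order (a step that is already met when the one before it is completed fails the run):
1. the latch arm is swung clear of the seat (past 1.2 rad) (value of joint latch above 1.2 rad), for 0.2 s.
2. the carrier is home on both dowels, the big hole on the thick dowel, flush on the base (horizontal distance between hole_big and dowel_thick below 0.004 m and horizontal distance between hole_small and dowel_thin below 0.004 m and z of hole_big in the frame of dowel_thick below 0.0025 m and z of hole_small in the frame of dowel_thin below 0.0025 m and angle between carrier_mid's own z axis and vertical below 0.035 rad), for 0.2 s.
At the end, for the whole second after the job is handed in: The carrier rests on the base with each hole within 4 mm of its dowel (sideways) and within 2.5 mm of the base (height), level within 2 degrees and at rest; the latch arm is within 0.15 rad of its closed stop, across the carrier (all of step 2 and value of joint latch below 0.15 rad and linear speed of carrier below 0.02 m/s); the robot touches nothing.
It fails at once if a bystander is pushed more than 30 mm from its place (distance of any of spool, screwdriver, pliers, flux_bottle, heatsink, parts_tray, transformer from where it was at the start of the episode above 0.03 m).
It fails at once if the carrier is slammed or pressed hard on the jig (over 70 N) (contact force between carrier and jig above 70 N).
It also fails if it takes over 64 s, if anything falls off the work surface, if the arm or the gripper's body presses on something with over 40 N, if the wrist force passes 120 N, or if a joint passes its speed limit or range.

### The arm

A 6-joint arm with a two-finger parallel gripper is mounted at the origin on the work surface. World frame = base frame: x ahead of the robot, y to its left, z up, the work surface at z = 0. Lengths are in m, angles in rad, forces in N, time in s.
With the tool pointing down it reaches from about 0.375 to 0.975 m from the base axis. Payload 3.8 kg.
Tool frame: the origin (TCP) lies midway between the tips of the shut fingers; the grasp point (between the pads) lies 19 mm behind it; z points along the fingers, y is the line along which they close (so a half turn about z gives the same grasp; the last joint's range is limited). The gripper opens to 85 mm and grips with 20 to 120 N. Pads are 22 mm wide; open, the fingers measure 114 mm over their backs; the gripper's body (76 mm by 85 mm) begins 54 mm behind the grasp point. The pads swing forward as they close: fully open they stand 13 mm farther back than shut.
Start: joints at [1.143, 0.264, 1.604, -0, 1.274, -0.037], TCP at [0.257, 0.624, 0.231] pointing down, gripper open.
Joint ranges: [-2.63, 2.63], [-0.94, 2.18], [0.31, 2.57], [-1.31, 4.45], [0, 2.66], [-2.55, 2.55]. Speed limits (rad/s): [2.57, 2.57, 3.14, 3.14, 3.14, 3.14].

### API

Orientations are given as a rotation vector (axis times angle).
In Python, from workcell import bot gives the robot as it stands.
- The arm moves only by the tool step_arm, never from a script. Its argument "motion" is a list of rows, each a list of 5 numbers: the finger opening in cm, from 0 to 8.54, then the shift along the tool's x, y, z in cm, then the turn about the tool's z in degrees. In form: [[claw, dx, dy, dz, twist], ...]. A call has 1 to 20 rows; each row is the pose to reach, as a shift and turn from the pose commanded when the call began, along the tool's axes at that moment; what a row does not reach only later rows make up. A row lasts 1/10 s, in which the tool goes at most 50 mm and 8.59 degrees, less where a joint would pass 70% of its speed; a pose out of reach is approached as far as the arm can. A call with a gripper value outside its range is refused whole. The fingers move at their own pace and stop on an object; "force" is the grip in N (left out, the last holds). Time passes only in rows, so rows that repeat a pose let the fingers close. It gives the time, the measured TCP pose, the force, the opening and the grip force at its end, in the units of the state.
- bot.read_state(): the state, without advancing time (a new reading comes with each control period).
- bot.read_camera(name): name is "scene" or "top"; returns (picture, depth): 420x560x3 uint8, red, green, blue; 420x560 float32, m along the optical axis (not along the pixel's ray), 0 where there is no reading.
- bot.calibration(name): a dict with "mtx" (3x3 intrinsics, pixels), "k1" (the pictures are not rectified: a ray, as slopes to the right and down, at radius r is drawn at 1 + k1 r^2 times it, then the intrinsics apply), "origin" and "orientation" of the camera in the world. Camera axes: x right, y up, looking along -z (the intrinsics and any distortion apply to the point x, -y, -z); pixel columns grow to the right and rows downward; lengths in m; the calibration is good to about 2 mm. A picture is of the moment at which its call begins. calibration takes no time and is no camera call.
- bot.finish_job(): hands the job in; it is judged then, once.
The state is a dict: "time": time; "q": joint angles; "joint_vel": joint speeds; "joint_torque": joint torques, N m; "tool_pos": TCP position; "tcp_rot": TCP orientation; "wrist_force": force on the tool from outside, world axes, zero at the start; "torque": the same for the moment, N m; "width": opening from 0.0 (shut) to 1.0 (fully open); "grip_force": force on a finger pad.
Only numpy, scipy, OpenCV 4.12 (cv2) and the standard library are available. Lean on these libraries where they do the work, as an engineer would, in place of code of your own. Each camera call takes 0.05 s, during which the arm holds its last target. There are 200 camera calls.

## Working session

There is one attempt and no reset: what is moved stays moved. The work goes in short steps, Python scripts to look and compute and a tool call to move; the robot and the scene stay as the last step left them, time stands still between calls to the robot, and variables do not carry over. Pictures are saved under pics/ and viewed, at most 10 in all, crops included, and the job is handed in when it is done.

Besides the shell and the picture viewer there is one more tool, called after "Emit:" as a command line: name --pt "numbers of a row" for each row, then --argument value for the rest. step_arm: Moves the arm, as the interface text tells. Its arguments: {"type":"object","properties":{"motion":{"type":"array","items":{"type":"array","items":{"type":"number"}}},"force":{"type":"number"}},"required":["motion"]}

```bash
mkdir -p pics
cat > h.py <<'E'
import numpy as np, cv2
from scipy.spatial.transform import Rotation as R
from workcell import bot
def cam(name,tag):
    p,d=bot.read_camera(name); cv2.imwrite(f'pics/{tag}.png',p[:,:,::-1]); np.savez(f'{tag}.npz',p=p,d=d); return p,d
def Rm(o):
    o=np.array(o,float)
    return o if o.shape==(3,3) else (R.from_rotvec(o).as_matrix() if o.size==3 else R.from_quat(o).as_matrix())
def rays(name,uv):
    c=bot.calibration(name); K=np.array(c['mtx'],float)
    s=cv2.undistortPoints(np.array(uv,float).reshape(-1,1,2),K,np.array([c['k1'],0,0,0.]) ).reshape(-1,2)
    v=np.c_[s[:,0],-s[:,1],-np.ones(len(s))]
    return np.array(c['origin']),v@Rm(c['orientation']).T
def atz(name,uv,z):
    o,v=rays(name,uv); z=np.broadcast_to(z,(len(v),)); return o+v*((z-o[2])/v[:,2])[:,None]
def atd(name,uv,d):
    o,v=rays(name,uv); return o+v*np.array([d[int(round(b)),int(round(a))] for a,b in np.array(uv).reshape(-1,2)])[:,None]
E
python3 - <<'E'
from h import *
print(bot.calibration('top'),bot.calibration('scene'),bot.read_state())
cam('top','t0');cam('scene','s0')
for n in('t0','s0'):
    cv2.imwrite(f'pics/{n}b.png',cv2.resize(cv2.imread(f'pics/{n}.png'),(800,600),interpolation=cv2.INTER_CUBIC))
E
```

```text
{'mtx': array([[531.67437142,   0.        , 271.10224812],
       [  0.        , 531.67437142, 202.37549197],
       [  0.        ,   0.        ,   1.        ]]), 'k1': -0.07635326037785797, 'origin': array([ 0.34050511, -0.03853999,  1.84998029]), 'orientation': array([ 0.10850532, -0.09561343, -1.57765646])} {'mtx': array([[450.65083004,   0.        , 282.18304789],
       [  0.        , 450.65083004, 208.74662144],
       [  0.        ,   0.        ,   1.        ]]), 'k1': -0.027253606801137257, 'origin': array([ 1.57649298, -0.13726167,  1.04057914]), 'orientation': array([0.63569414, 0.58535895, 1.35644078])} {'time': 0.0, 'q': array([ 1.14308376e+00,  2.64782443e-01,  1.60539232e+00, -2.46694186e-05,
        1.27373788e+00, -3.69132756e-02]), 'joint_vel': array([-1.65874660e-04,  7.23934972e-04, -1.28287321e-03,  3.25352637e-04,
       -3.57995034e-05, -3.32377725e-05]), 'joint_torque': array([ 2.52890723e-04, -5.15138948e+01, -3.67303884e+01, -1.96326396e-04,
        1.35421712e-02,  1.27165146e-05]), 'tool_pos': array([0.25683054, 0.62341409, 0.22993243]), 'tcp_rot': array([-0.6098564 , -3.08130741,  0.00355427]), 'wrist_force': array([ 0.36093691,  0.19564285, -0.97109871]), 'torque': array([0.05447383, 0.03795891, 0.00230769]), 'grip_force': 0.0, 'width': 0.9981809033187974}
```

View pics/t0b.png

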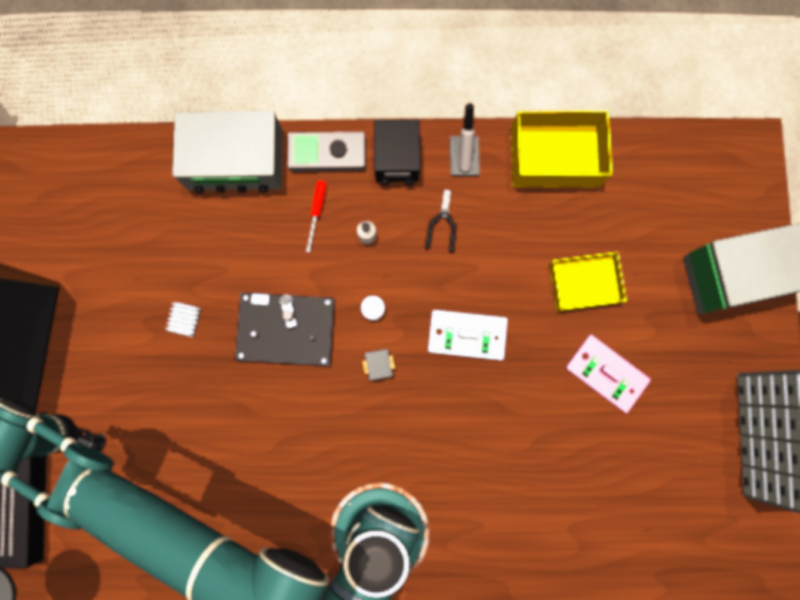

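View pics/s0b.png

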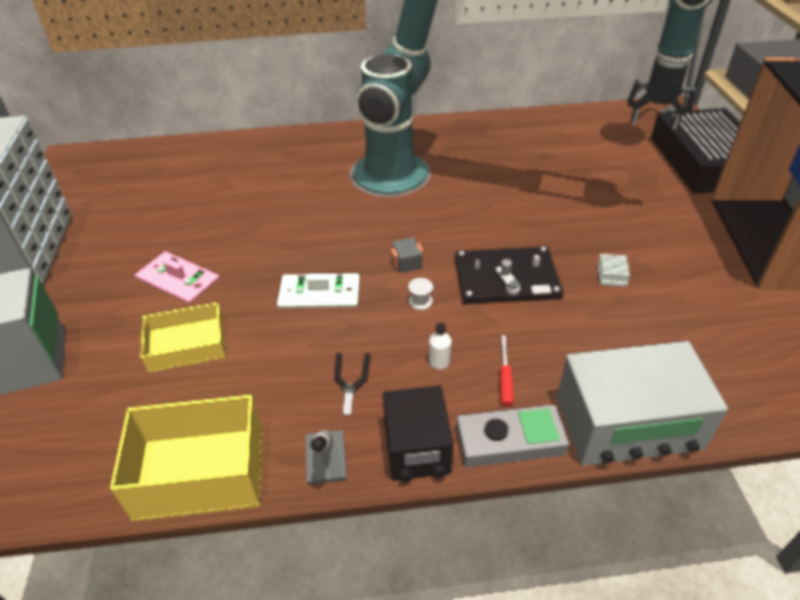

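The top picture shows the jig at about (285,330), the white carrier at (467,335) and the pink look-alike at (608,373). The spool, at (372,308), and the transformer, at (378,365), stand between the jig and the carrier. I'll enlarge the jig and carrier.

Run:
```python
from h import *
t=cv2.imread('pics/t0.png')[198:262,158:368]; s=cv2.imread('pics/s0.png')[165:225,185:405]
a=cv2.resize(t,None,fx=3.8,fy=3.8,interpolation=cv2.INTER_CUBIC); b=cv2.resize(s,None,fx=3.6,fy=3.6,interpolation=cv2.INTER_CUBIC)
b=cv2.resize(s,None,fx=3.6,fy=3.6,interpolation=cv2.INTER_CUBIC)
w=800
pad=lambda i:cv2.copyMakeBorder(i,0,0,0,w-i.shape[1],cv2.BORDER_CONSTANT)
print(a.shape,b.shape)
cv2.imwrite('pics/c1.png',np.vstack([pad(a),pad(b)]))
```

```text
(243, 798, 3) (216, 792, 3)
```

View pics/c1.png

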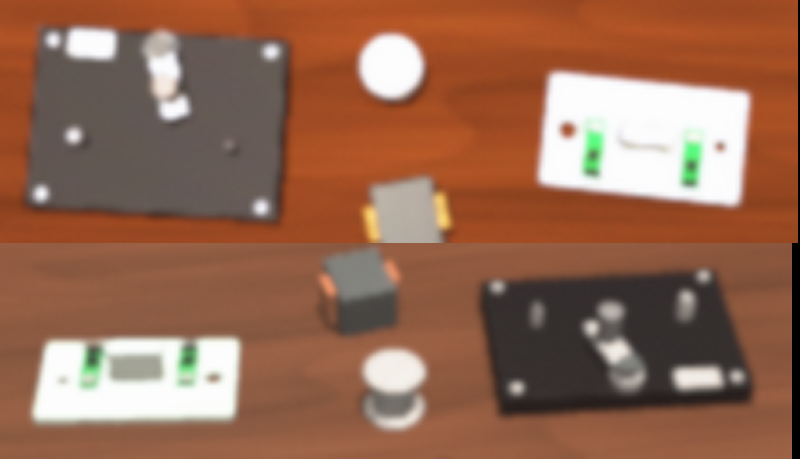

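In the enlarged crop (3.8x, origin 158,198), the thick dowel is at (74,135) and the thin one at (230,146). The pivot is at (160,45), the arm tip at (173,108), and the latch is nearly closed. The big hole is at (568,130), the small one at (720,146), so carrier and jig face almost the same way.

```bash
cat >> h.py <<'E'
def crop2uv(xy,f,x0,y0): return (np.array(xy,float)+.5)/f-.5+[x0,y0]
def rect(name,mask,x0,y0,f,z):
    cs,_=cv2.findContours(mask,cv2.RETR_EXTERNAL,cv2.CHAIN_APPROX_NONE)
    c=max(cs,key=cv2.contourArea); 
    P=atz(name,crop2uv(c.reshape(-1,2),f,x0,y0),z)[:,:2]
    (cx,cy),(w,h),a=cv2.minAreaRect((P*1000).astype(np.float32)); 
    M=cv2.moments((P*1000).astype(np.float32)); m=(M['m10']/M['m00'],M['m01']/M['m00'])
    return (cx,cy),(w,h),a,m,cv2.boxPoints(((cx,cy),(w,h),a))
E
python3 - <<'E'
from h import *
z=np.load('t0.npz');p,d=z['p'],z['d']
f=8
def up(x0,y0,x1,y1): return cv2.resize(p[y0:y1,x0:x1],None,fx=f,fy=f,interpolation=cv2.INTER_CUBIC)
c=up(290,205,366,262); m=(c[:,:,2]>130).astype(np.uint8)
print('carrier',rect('top',m,290,205,f,.008))
c=up(156,198,244,262); m=(c[:,:,0]<120).astype(np.uint8)
m=cv2.morphologyEx(m,cv2.MORPH_CLOSE,np.ones((40,40),np.uint8))
print('base',rect('top',m,156,198,f,.024))
uv=crop2uv([[74,135],[230,146],[160,45],[165,87],[173,108],[53,40],[271,51],[40,193],[262,207]],3.8,158,198)
print('dow/piv',atz('top',uv,[.048,.048,.045,.077,.043,.024,.024,.024,.024]).round(4))
print(atd('top',uv,d).round(4))
uv=crop2uv([[568,130],[720,146]],3.8,158,198)
print('holes',atz('top',uv,.008).round(4)); print(atd('top',uv,d).round(4))
uv=crop2uv([[391,67],[403,210]],3.8,158,198); print('spool,trafo',atz('top',uv,.05).round(4))
# scene
S=lambda L:crop2uv(np.array(L)-[0,243],3.6,185,165)
uv=S([[686,296],[538,306],[627,374],[611,312],[591,327]])
print('scene thick,thin,pivot?,knob?,tip',atz('scene',uv,[.045,.045,.045,.077,.043]).round(4))
print(atd('scene',uv,np.load('s0.npz')['d']).round(4))
E
```

```text
carrier ((468.84881591796875, -217.50149536132812), (187.73406982421875, 107.1651382446289), 83.15909576416016, (468.73246696014735, -217.58599177486605), array([[ 404.46695, -304.3179 ],
       [ 510.86917, -317.08264],
       [ 533.2307 , -130.68509],
       [ 426.82846, -117.92035]], dtype=float32))
base ((483.46881103515625, 224.15609741210938), (238.23675537109375, 169.59048461914062), 86.58367919921875, (476.7409073302574, 221.31216262133674), array([[391.7259  , 110.302414],
       [561.015   , 100.196396],
       [575.21173 , 338.00977 ],
       [405.9226  , 348.11578 ]], dtype=float32))
dow/piv [[0.4732 0.2964 0.048 ]
 [0.4622 0.1561 0.048 ]
 [0.5541 0.22   0.045 ]
 [0.5129 0.2107 0.077 ]
 [0.4972 0.2081 0.043 ]
 [0.5621 0.3213 0.024 ]
 [0.5501 0.1215 0.024 ]
 [0.4226 0.3312 0.024 ]
 [0.4085 0.1296 0.024 ]]
[[0.4729 0.2956 0.0524]
 [0.4622 0.1561 0.0479]
 [0.5532 0.219  0.0521]
 [0.513  0.2109 0.0758]
 [0.4973 0.2084 0.041 ]
 [0.5621 0.3213 0.0239]
 [0.5512 0.1224 0.0144]
 [0.4224 0.3304 0.0278]
 [0.4087 0.1301 0.0185]]
holes [[ 0.4767 -0.1485  0.008 ]
 [ 0.4607 -0.287   0.008 ]]
[[ 0.4774 -0.149  -0.0009]
 [ 0.4612 -0.2881  0.    ]]
spool,trafo [[0.5316 0.0116 0.05  ]
 [0.4038 0.0017 0.05  ]]
scene thick,thin,pivot?,knob?,tip [[0.4726 0.2988 0.045 ]
 [0.4667 0.1593 0.045 ]
 [0.568  0.2185 0.045 ]
 [0.5197 0.2126 0.077 ]
 [0.5002 0.2019 0.043 ]]
[[0.4736 0.2984 0.0459]
 [0.4681 0.1589 0.0462]
 [0.5658 0.2193 0.0428]
 [0.5184 0.2131 0.0758]
 [0.5027 0.2011 0.0454]]
```

```bash
cat >> h.py <<'E'
def go(xyz,yaw,s=None):
    "row shift for TCP target; yaw = world angle (deg) of tool y"
    s=s or bot.read_state(); M=R.from_rotvec(s['tcp_rot']).as_matrix()
    d=M.T@(np.array(xyz)-s['tool_pos'])*100
    cur=np.degrees(np.arctan2(M[1,1],M[0,1])); tw=-(yaw-cur)
    return d.round(2),round((tw+180)%360-180,1)
def st():
    s=bot.read_state(); M=R.from_rotvec(s['tcp_rot']).as_matrix()
    print('t',round(s['time'],2),'tcp',s['tool_pos'].round(4),'yaw',np.degrees(np.arctan2(M[1,1],M[0,1])).round(2),'tilt',M[:,2].round(4),'F',s['wrist_force'].round(1),'w',round(s['width'],3),'g',round(s['grip_force'],1),'q6',s['q'][5].round(2)); return s
E
python3 - <<'E'
from h import *
s=st(); print(go([.515,.211,.15],-42),go([.515,.211,.05],-42))
E
```

```text
t 0.1 tcp [0.2568 0.6235 0.2301] yaw 67.61 tilt [-9.0e-04 -1.9e-03 -1.0e+00] F [ 0.5 -0.4 -0.2] w 0.999 g 0.0 q6 -0.04
(array([-39.58, -28.29,   8.06]), np.float64(109.6)) (array([-39.58, -28.27,  18.06]), np.float64(109.6))
```

Emit:
step_arm --pt "8.5 -39.6 -28.3 4 109.6" --pt "8.5 -39.6 -28.3 4 109.6" --pt "8.5 -39.6 -28.3 4 109.6" --pt "8.5 -39.6 -28.3 4 109.6" --pt "8.5 -39.6 -28.3 4 109.6" --pt "8.5 -39.6 -28.3 4 109.6" --pt "8.5 -39.6 -28.3 4 109.6" --pt "8.5 -39.6 -28.3 4 109.6" --pt "8.5 -39.6 -28.3 4 109.6" --pt "8.5 -39.6 -28.3 4 109.6" --pt "8.5 -39.6 -28.3 4 109.6" --pt "8.5 -39.6 -28.3 4 109.6" --pt "8.5 -39.6 -28.3 4 109.6" --pt "8.5 -39.6 -28.3 8 109.6" --pt "8.5 -39.6 -28.3 8 109.6" --pt "8.5 -39.6 -28.3 8 109.6"

```text
time: 1.7
tool_pos: [0.514, 0.2111, 0.1501]
tcp_rot: [-2.869, -1.278, 0.006]
wrist_force: [0.1, -0.3, -0.3]
width: 0.996
grip_force: 0.0
```

Run:
```python
from h import *
s=st(); print(go([.515,.211,.052],-42))
```

```text
t 1.7 tcp [0.514  0.2111 0.1501] yaw -41.98 tilt [-0.0037 -0.0014 -1.    ] F [ 0.1 -0.3 -0.3] w 0.996 g 0.0 q6 1.08
(array([0.09, 0.1 , 9.81]), np.float64(0.0))
```

Emit:
step_arm --pt "8.5 0.1 0.1 4 0" --pt "8.5 0.1 0.1 8 0" --pt "8.5 0.1 0.1 9.8 0" --pt "8.5 0.1 0.1 9.8 0" --pt "1.5 0.1 0.1 9.8 0" --pt "1.5 0.1 0.1 9.8 0" --pt "1.5 0.1 0.1 9.8 0" --pt "1.5 0.1 0.1 9.8 0" --pt "1.5 0.1 0.1 9.8 0" --pt "1.5 0.1 0.1 9.8 0" --force 20

```text
time: 2.7
tool_pos: [0.5174, 0.212, 0.0546]
tcp_rot: [-2.87, -1.278, -0.002]
wrist_force: [-2.1, 0.0, 6.9]
width: 0.25
grip_force: 21.6
```

Run:
```python
from h import *
s=st()
import math
P=np.array([.5535,.2205]); 
for th in (.3,.5,.7,.9,1.1,1.3,1.5,1.55):
    a=math.radians(176.4)+th; k=P+.04*np.array([math.cos(a),math.sin(a)])
    print(th,go([*k,.052],-42,s))
cam('top','t1')
i=cv2.imread('pics/t1.png')[190:270,150:255]; cv2.imwrite('pics/c2.png',cv2.resize(i,None,fx=5,fy=5,interpolation=cv2.INTER_CUBIC))
```

```text
t 2.7 tcp [0.5174 0.212  0.0546] yaw -41.99 tilt [ 1.2e-03  7.0e-04 -1.0e+00] F [-2.1  0.   6.9] w 0.25 g 21.6 q6 1.08
0.3 (array([-0.26, -0.15,  0.26]), np.float64(0.0))
0.5 (array([-0.64,  0.55,  0.26]), np.float64(0.0))
0.7 (array([-0.88,  1.32,  0.26]), np.float64(0.0))
0.9 (array([-0.96,  2.11,  0.26]), np.float64(0.0))
1.1 (array([-0.88,  2.91,  0.26]), np.float64(0.0))
1.3 (array([-0.64,  3.67,  0.26]), np.float64(0.0))
1.5 (array([-0.26,  4.37,  0.26]), np.float64(0.0))
1.55 (array([-0.15,  4.53,  0.27]), np.float64(0.0))
```

Emit:
step_arm --pt "1.5 0 0 -0.4 0" --pt "1.5 -0.2 0.3 -0.4 0" --pt "1.5 -0.4 0.7 -0.4 0" --pt "1.5 -0.6 1.1 -0.4 0" --pt "1.5 -0.7 1.5 -0.4 0" --pt "1.5 -0.75 1.9 -0.4 0" --pt "1.5 -0.8 2.3 -0.4 0" --pt "1.5 -0.75 2.7 -0.4 0" --pt "1.5 -0.7 3.1 -0.4 0" --pt "1.5 -0.6 3.5 -0.4 0" --pt "1.5 -0.4 3.9 -0.4 0" --pt "1.5 -0.2 4.3 -0.4 0" --pt "1.5 -0.1 4.6 -0.4 0" --pt "1.5 -0.1 4.6 -0.4 0" --pt "1.5 -0.1 4.6 -0.4 0"

```text
time: 4.25
tool_pos: [0.5456, 0.1791, 0.055]
tcp_rot: [-2.868, -1.279, 0.016]
wrist_force: [-7.7, -1.8, 0.5]
width: 0.244
grip_force: 23.9
```

Run:
```python
from h import *
s=st(); k=s['tool_pos'][:2]
v=k-[.5535,.2205]; print('theta',((np.degrees(np.arctan2(v[1],v[0]))-176.4)%360)/57.3,np.linalg.norm(v))
```

```text
t 4.25 tcp [0.5456 0.1791 0.055 ] yaw -41.95 tilt [-0.01   -0.0026 -0.9999] F [-7.7 -1.8  0.5] w 0.244 g 23.9 q6 1.01
theta 1.444049465245261 0.04218707827216516
```

Run:
```python
from h import *
s=st(); print(go([.4688,-.2176,.18],-6.8),go([.4688,-.2176,.10],-6.8))
```

```text
t 4.25 tcp [0.5456 0.1791 0.055 ] yaw -41.95 tilt [-0.01   -0.0026 -0.9999] F [-7.7 -1.8  0.5] w 0.244 g 23.9 q6 1.01
(array([-34.74,  20.73, -12.31]), np.float64(-35.1)) (array([-34.67,  20.78,  -4.32]), np.float64(-35.1))
```

Emit:
step_arm --pt "8.5 -0.1 0 0 0" --pt "8.5 -0.1 0 0 0" --pt "8.5 -0.1 0 0 0" --pt "8.5 -0.1 0 -4 0" --pt "8.5 -0.1 0 -8 0" --pt "8.5 -0.1 0 -12.5 0" --pt "8.5 -34.8 20.7 -12.5 -35.1" --pt "8.5 -34.8 20.7 -12.5 -35.1" --pt "8.5 -34.8 20.7 -12.5 -35.1" --pt "8.5 -34.8 20.7 -12.5 -35.1" --pt "8.5 -34.8 20.7 -12.5 -35.1" --pt "8.5 -34.8 20.7 -12.5 -35.1" --pt "8.5 -34.8 20.7 -12.5 -35.1" --pt "8.5 -34.8 20.7 -12.5 -35.1" --pt "8.5 -34.8 20.7 -12.5 -35.1" --pt "8.5 -34.8 20.7 -12.5 -35.1" --pt "8.5 -34.8 20.7 -12.5 -35.1"

```text
time: 5.95
tool_pos: [0.4716, -0.2172, 0.1826]
tcp_rot: [2.352, 2.082, 0.001]
wrist_force: [1.3, 1.0, -0.0]
width: 0.992
grip_force: 0.0
```

Run:
```python
from h import *
s=st(); print(go([.4688,-.2176,.013],-6.8))
cam('top','t2')
i=cv2.imread('pics/t2.png')[190:270,150:370]; cv2.imwrite('pics/c2.png',cv2.resize(i,None,fx=3.6,fy=3.6,interpolation=cv2.INTER_CUBIC))
```

```text
t 5.95 tcp [ 0.4716 -0.2172  0.1826] yaw -6.98 tilt [ 8.e-04  2.e-04 -1.e+00] F [ 1.3  1.  -0. ] w 0.992 g 0.0 q6 -0.36
(array([-0.08, -0.29, 16.96]), np.float64(-0.2))
```

View pics/c2.png

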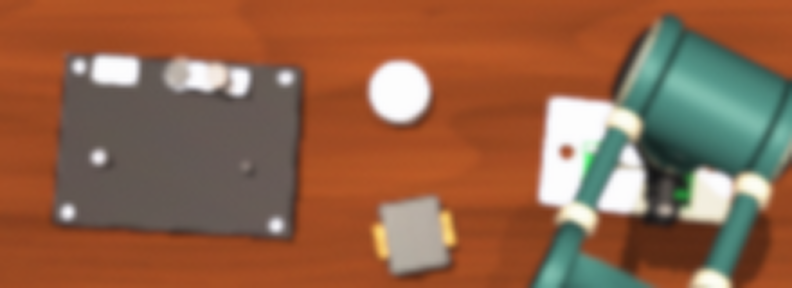

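The latch arm now points to the seat's -y side, with its pivot at (177,73) and tip at (240,85), clear of the seat. Next I descend on the rib.

Emit:
step_arm --pt "8.5 -0.1 -0.3 4 -0.2" --pt "8.5 -0.1 -0.3 8 -0.2" --pt "8.5 -0.1 -0.3 11 -0.2" --pt "8.5 -0.1 -0.3 14 -0.2" --pt "8.5 -0.1 -0.3 16 -0.2" --pt "8.5 -0.1 -0.3 16.9 -0.2" --pt "8.5 -0.1 -0.3 16.9 -0.2" --pt "0.8 -0.1 -0.3 16.9 -0.2" --pt "0.8 -0.1 -0.3 16.9 -0.2" --pt "0.8 -0.1 -0.3 16.9 -0.2" --pt "0.8 -0.1 -0.3 16.9 -0.2" --pt "0.8 -0.1 -0.3 16.9 -0.2" --pt "0.8 -0.1 -0.3 16.9 -0.2" --pt "0.8 -0.1 -0.3 16.9 -0.2" --pt "0.8 -0.1 -0.3 16.9 -0.2" --force 50

```text
time: 7.5
tool_pos: [0.4694, -0.2182, 0.0143]
tcp_rot: [2.346, 2.086, 0.001]
wrist_force: [1.0, 0.0, 6.2]
width: 0.177
grip_force: 50.8
```

Run:
```python
from h import *
s=st()
z=np.load('t2.npz');p=z['p']
uv=crop2uv([[98,157],[246,167],[79,67],[285,77],[67,212],[276,226],[177,73]],3.6,150,190)
out=[]
c=p.astype(float).mean(2)
for k,(u,v) in enumerate(uv[:6]):
    r=3 if k!=1 else 3
    x=np.arange(int(round(u))-r,int(round(u))+r+1);y=np.arange(int(round(v))-r,int(round(v))+r+1)
    w=c[np.ix_(y,x)]; w=np.clip(w-np.median(w)-8,0,None); out.append([(w.sum(0)*x).sum()/w.sum(),(w.sum(1)*y).sum()/w.sum()])
print(uv.round(2).tolist(),np.round(out,2).tolist())
print(atz('top',out,[.048,.048,.024,.024,.024,.024]).round(4))
```

```text
t 7.5 tcp [ 0.4694 -0.2182  0.0143] yaw -6.71 tilt [ 2.e-03 -9.e-04 -1.e+00] F [1.  0.  6.2] w 0.177 g 50.8 q6 -0.37
[[176.86, 233.25], [217.97, 236.03], [171.58, 208.25], [228.81, 211.03], [168.25, 248.53], [226.31, 252.42], [198.81, 209.92]] [[176.9, 233.16], [217.63, 235.47], [172.09, 208.23], [228.88, 211.18], [168.33, 248.44], [226.22, 252.08]]
[[0.4732 0.2971 0.048 ]
 [0.4642 0.1578 0.048 ]
 [0.5618 0.3195 0.024 ]
 [0.5496 0.1218 0.024 ]
 [0.4225 0.3306 0.024 ]
 [0.4086 0.1308 0.024 ]]
```

Run:
```python
from h import *
s=st(); print(go([.4690,.2264,.14],-3.6))
```

```text
t 7.5 tcp [ 0.4694 -0.2182  0.0143] yaw -6.71 tilt [ 2.e-03 -9.e-04 -1.e+00] F [1.  0.  6.2] w 0.177 g 50.8 q6 -0.37
(array([ 44.14,  -5.21, -12.61]), np.float64(-3.1))
```

Emit:
step_arm --pt "0.8 0 0 -1 0" --pt "0.8 0 0 -4 0" --pt "0.8 0 0 -8 0" --pt "0.8 0 0 -12.6 0" --pt "0.8 2 -0.2 -12.6 0" --pt "0.8 5 -0.6 -12.6 0" --pt "0.8 9 -1.1 -12.6 -0.5" --pt "0.8 13 -1.5 -12.6 -1" --pt "0.8 17 -2 -12.6 -1" --pt "0.8 21 -2.5 -12.6 -1.5" --pt "0.8 25 -3 -12.6 -2" --pt "0.8 29 -3.4 -12.6 -2" --pt "0.8 33 -3.9 -12.6 -2.5" --pt "0.8 37 -4.4 -12.6 -3" --pt "0.8 40 -4.7 -12.6 -3.1" --pt "0.8 42.5 -5 -12.6 -3.1" --pt "0.8 44.1 -5.2 -12.6 -3.1" --pt "0.8 44.1 -5.2 -12.6 -3.1" --pt "0.8 44.1 -5.2 -12.6 -3.1"

```text
time: 9.4
tool_pos: [0.4672, 0.2257, 0.1385]
tcp_rot: [-2.289, -2.152, 0.004]
wrist_force: [-0.1, -0.6, -5.1]
width: 0.178
grip_force: 49.7
```

Run:
```python
from h import *
s=st(); print(go([.4690,.2264,.078],-3.6))
```

```text
t 9.4 tcp [0.4672 0.2257 0.1385] yaw -3.55 tilt [-0.002  -0.0017 -1.    ] F [-0.1 -0.6 -5.1] w 0.178 g 49.7 q6 0.46
(array([0.09, 0.19, 6.05]), np.float64(0.1))
```

Emit:
step_arm --pt "0.8 0.1 0.2 3 0.1" --pt "0.8 0.1 0.2 5 0.1" --pt "0.8 0.1 0.2 6.5 0.1" --pt "0.8 0.1 0.2 7 0.1" --pt "0.8 0.1 0.2 7 0.1" --pt "0.8 0.1 0.2 7 0.1"

```text
time: 10.0
tool_pos: [0.4708, 0.2269, 0.07]
tcp_rot: [2.292, 2.147, 0.001]
wrist_force: [0.1, 0.5, -4.7]
width: 0.18
grip_force: 49.7
```

Run:
```python
from h import *
s=st(); cam('top','t3');cam('scene','s3')
a=cv2.resize(cv2.imread('pics/t3.png')[190:270,150:255],None,fx=7,fy=3.7*7/3.7,interpolation=cv2.INTER_CUBIC)
b=cv2.resize(cv2.imread('pics/s3.png')[165:225,310:405],None,fx=7,fy=7,interpolation=cv2.INTER_CUBIC)
a=cv2.resize(cv2.imread('pics/t3.png')[195:265,150:250],None,fx=4,fy=4,interpolation=cv2.INTER_CUBIC)
b=cv2.resize(cv2.imread('pics/s3.png')[150:220,310:410],None,fx=4,fy=4,interpolation=cv2.INTER_CUBIC)
cv2.imwrite('pics/c3.png',cv2.resize(np.hstack([a,b]),None,fx=1,fy=1))
```

```text
t 10.0 tcp [0.4708 0.2269 0.07  ] yaw -3.74 tilt [ 1.e-03  2.e-04 -1.e+00] F [ 0.1  0.5 -4.7] w 0.18 g 49.7 q6 0.47
```

View pics/c3.png

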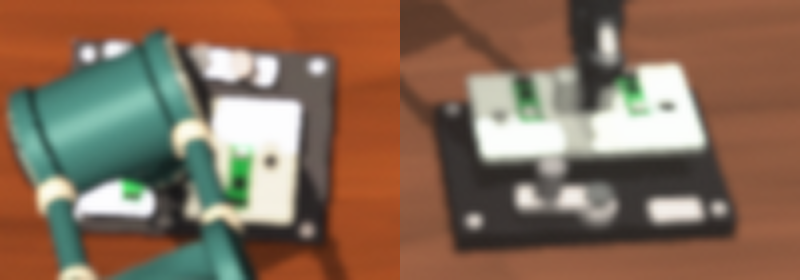

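Run:
```python
from h import *
z=np.load('t3.npz');p=z['p'];d=z['d']
uv=crop2uv([[270,160]],4,150,195); print('small hole top',atz('top',uv,.065).round(4))
cr=crop2uv([[213,98],[301,101],[294,224]],4,150,195); print('corners',atz('top',cr,.065).round(4)); print('plate z',atd('top',crop2uv([[255,115],[285,200]],4,150,195),d).round(4))
sv=crop2uv([[668-400,107],[500-400,118]],4,310,150); print('scene holes big?,small',atz('scene',sv,.065).round(4))
P=[]
for i in range(4): bot.read_camera('top'); P.append(bot.read_state()['tool_pos'])
print(np.round(P,4))
```

```text
small hole top [[0.4659 0.1577 0.065 ]]
corners [[0.5188 0.2062 0.065 ]
 [0.5155 0.1317 0.065 ]
 [0.412  0.1374 0.065 ]]
plate z [[0.5039 0.1704 0.0662]
 [0.4321 0.1449 0.0663]]
scene holes big?,small [[0.4808 0.2989 0.065 ]
 [0.4744 0.1582 0.065 ]]
[[0.4712 0.2275 0.0705]
 [0.471  0.2275 0.0704]
 [0.4708 0.2276 0.0702]
 [0.4706 0.2275 0.07  ]]
```

Run:
```python
from h import *
def blob(p,u,v,r,sign):
    c=sign*p.astype(float).mean(2); x=np.arange(int(round(u))-r,int(round(u))+r+1);y=np.arange(int(round(v))-r,int(round(v))+r+1)
    w=c[np.ix_(y,x)]; w=w-np.median(w); w=np.clip(w-.25*w.max(),0,None); return [(w.sum(0)*x).sum()/w.sum(),(w.sum(1)*y).sum()/w.sum()]
T=[np.load(f't{i}.npz')['p'] for i in (0,2,3)];S0=np.load('s0.npz')['p'];S3=np.load('s3.npz')['p']
print('top hole3',atz('top',[blob(T[2],217.1,234.6,2,-1)],.066).round(4))
for i in (0,1): print('top thick,thin',atz('top',[blob(T[i],176.9,233.2,2,1),blob(T[i],217.8,235.8,2,1)],.048).round(4).tolist())
sv=crop2uv([[268,107],[100,118]],4,310,150)
print('scene holes',atz('scene',[blob(S3,*sv[0],2,-1),blob(S3,*sv[1],2,-1)],.066).round(4).tolist())
import sys
g=S0.astype(int).mean(2)
for u0,v0 in ((334,248-0),(374,180)):pass
for L in ([[686,296]],[[538,306]]):
    u,v=crop2uv(np.array(L)-[0,243],3.6,185,165)[0]; u=int(round(u));v=int(round(v)); print(u,v);print(g[v-4:v+10,u-4:u+5].astype(int))
```

```text
top hole3 [[0.4651 0.1574 0.066 ]]
top thick,thin [[0.4731, 0.297, 0.048], [0.464, 0.158, 0.048]]
top thick,thin [[0.4732, 0.297, 0.048], [0.464, 0.1579, 0.048]]
scene holes [[0.4807, 0.2978, 0.066], [0.4714, 0.1579, 0.066]]
375 179
[[ 48  48  47  47  48  49  57  82 114]
 [ 47  47  48  51  51  50  51  59  73]
 [ 48  48  55  69  75  69  56  51  51]
 [ 48  52  76 109 127 115  85  58  49]
 [ 49  60  97 144 171 160 120  75  51]
 [ 49  65 103 150 178 173 135  85  54]
 [ 52  69 103 139 163 161 130  86  56]
 [ 52  71 100 129 145 143 120  81  54]
 [ 53  71  99 123 135 131 107  74  52]
 [ 53  72  98 119 126 119  95  67  51]
 [ 53  68  90 107 113 104  82  59  49]
 [ 50  60  74  87  89  81  66  52  48]
 [ 49  52  57  63  64  59  53  49  48]
 [ 49  48  49  50  50  50  49  48  48]]
334 182
[[ 48  49  48  48  48  48  47  48  47]
 [ 48  48  48  49  50  49  48  47  48]
 [ 48  49  51  58  60  54  49  48  48]
 [ 48  50  62  80  86  70  54  48  48]
 [ 48  54  74 102 111  93  64  50  48]
 [ 50  58  84 114 124 106  73  51  48]
 [ 50  60  87 115 125 108  74  52  47]
 [ 49  61  86 112 118 100  70  51  48]
 [ 50  59  83 106 110  92  66  50  48]
 [ 50  57  76  93  97  80  60  50  49]
 [ 49  52  62  74  75  65  54  49  48]
 [ 49  50  52  56  57  53  50  48  48]
 [ 49  48  48  49  50  49  49  48  49]
 [ 49  48  48  48  49  49  49  49  49]]
```

Emit:
step_arm --pt "0.8 0 -0.15 0.3 0" --pt "0.8 0 -0.15 0.6 0" --pt "0.8 0 -0.15 0.9 0" --pt "0.8 0 -0.15 1.1 0" --pt "0.8 0 -0.15 1.3 0" --pt "0.8 0 -0.15 1.4 0" --pt "0.8 0 -0.15 1.5 0" --pt "0.8 0 -0.15 1.5 0"

```text
time: 11.1
tool_pos: [0.4686, 0.2273, 0.0542]
tcp_rot: [-2.292, -2.149, 0.0]
wrist_force: [0.4, -0.3, -5.6]
width: 0.179
grip_force: 49.8
```

Run:
```python
from h import *
s=st();print(s['torque'].round(2))
```

```text
t 11.1 tcp [0.4686 0.2273 0.0542] yaw -3.69 tilt [-2.e-04 -1.e-04 -1.e+00] F [ 0.4 -0.3 -5.6] w 0.179 g 49.8 q6 0.47
[ 0.04  0.01 -0.04]
```

Emit:
step_arm --pt "0.8 0 0 0.15 0" --pt "0.8 0 0 0.3 0" --pt "0.8 0 0 0.45 0" --pt "0.8 0 0 0.6 0" --pt "0.8 0 0 0.75 0" --pt "0.8 0 0 0.75 0"

```text
time: 11.7
tool_pos: [0.4684, 0.2273, 0.0464]
tcp_rot: [-2.292, -2.149, 0.001]
wrist_force: [-0.3, -0.9, -4.6]
width: 0.186
grip_force: 49.8
```

Run:
```python
from h import *
s=st();print(s['torque'].round(2))
```

```text
t 11.7 tcp [0.4684 0.2273 0.0464] yaw -3.69 tilt [-6.e-04 -3.e-04 -1.e+00] F [-0.3 -0.9 -4.6] w 0.186 g 49.8 q6 0.47
[-0.03  0.05 -0.01]
```

Emit:
step_arm --pt "0.8 0 0 0.15 0" --pt "0.8 0 0 0.3 0" --pt "0.8 0 0 0.45 0" --pt "0.8 0 0 0.6 0" --pt "0.8 0 0 0.7 0" --pt "0.8 0 0 0.8 0" --pt "0.8 0 0 0.9 0" --pt "0.8 0 0 0.9 0"

```text
time: 12.5
tool_pos: [0.4686, 0.2274, 0.0383]
tcp_rot: [-2.292, -2.149, 0.0]
wrist_force: [-2.6, -1.4, 0.5]
width: 0.18
grip_force: 50.7
```

Run:
```python
from h import *
s=st();print(s['torque'].round(2))
```

```text
t 12.5 tcp [0.4686 0.2274 0.0383] yaw -3.69 tilt [-2.e-04 -1.e-04 -1.e+00] F [-2.6 -1.4  0.5] w 0.18 g 50.7 q6 0.47
[-0.13  0.33  0.06]
```

Emit:
step_arm --pt "0.8 0 0 0.05 0" --pt "0.8 0 0 0.1 0" --pt "0.8 0 0 0.1 0" --pt "0.8 0 0 0.1 0"

```text
time: 12.9
tool_pos: [0.4687, 0.2274, 0.0383]
tcp_rot: [-2.292, -2.149, 0.0]
wrist_force: [-6.2, -2.8, 9.6]
width: 0.179
grip_force: 51.9
```

Run:
```python
from h import *
s=st();print(s['torque'].round(2))
```

```text
t 12.9 tcp [0.4687 0.2274 0.0383] yaw -3.69 tilt [-2.e-04 -1.e-04 -1.e+00] F [-6.2 -2.8  9.6] w 0.179 g 51.9 q6 0.47
[-0.48  0.86 -0.01]
```

Emit:
step_arm --pt "3 0 0 0 0" --pt "5 0 0 0 0" --pt "5 0 0 0 0" --pt "5 0 0 0 0" --pt "5 0 0 -2 0" --pt "5 0 0 -6 0" --pt "5 0 0 -11 0" --pt "5 5 0 -14 0" --pt "5 10 0 -14 0" --pt "5 15 0 -14 0" --pt "5 20 0 -14 0" --pt "5 24 0 -14 0" --pt "5 24 0 -14 0"

```text
time: 14.2
tool_pos: [0.4838, 0.4725, 0.1761]
tcp_rot: [-2.286, -2.152, -0.004]
wrist_force: [-0.5, -0.0, -0.7]
width: 0.587
grip_force: 0.0
```

Run:
```python
from h import *
s=st(); p,d=cam('top','t4');cam('scene','s4')
a=cv2.resize(cv2.imread('pics/t4.png')[195:265,150:250],None,fx=4,fy=4,interpolation=cv2.INTER_CUBIC)
b=cv2.resize(cv2.imread('pics/s4.png')[160:230,310:410],None,fx=4,fy=4,interpolation=cv2.INTER_CUBIC)
cv2.imwrite('pics/c4.png',np.hstack([a,b]))
z=[]
uv=np.array([[u,v] for u in range(150,250,1) for v in range(195,265,1)]); P=atd('top',uv,d)
Rj=R.from_euler('z',-3.7,degrees=True).as_matrix(); L=(P-[.4685,.227,0])@Rj
for sy in (-80,-55,55,80):
  for sx in (-40,-25,25,40):
    k=np.hypot(L[:,0]-sx/1e3,L[:,1]-sy/1e3)<.008; print(sx,sy,k.sum(),np.median(L[k,2]).round(4))
```

```text
t 14.2 tcp [0.4838 0.4725 0.1761] yaw -3.46 tilt [ 5.0e-04  2.8e-03 -1.0e+00] F [-0.5 -0.  -0.7] w 0.587 g 0.0 q6 0.8
-40 -80 17 0.0309
-25 -80 18 0.0308
25 -80 15 0.0286
40 -80 17 0.0311
-40 -55 18 0.0343
-25 -55 16 0.0332
25 -55 17 0.0326
40 -55 17 0.0319
-40 55 14 0.0334
-25 55 18 0.0333
25 55 19 0.0303
40 55 17 0.0316
-40 80 19 0.0348
-25 80 15 0.0302
25 80 16 0.0334
40 80 17 0.0314
```

View pics/c4.png

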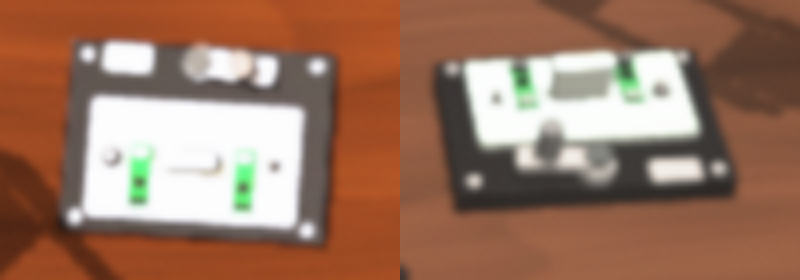

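The carrier lies flush: the depth readings put its top at about 32 mm, and both dowels show in their holes at (112,157) and (274,167). The knob is at (240,63) in the left crop. Now back to the knob.

Run:
```python
from h import *
s=st(); print(go([.5456,.1795,.15],-42))
P=atz('top',crop2uv([[240,63]],4,150,195),.077);print(P)
```

```text
t 14.3 tcp [0.4836 0.4676 0.1758] yaw -3.57 tilt [-9.0e-04 -1.3e-03 -1.0e+00] F [-0.4 -0.3 -0.2] w 0.585 g 0.0 q6 0.79
(array([-28.37,   7.99,   2.61]), np.float64(38.4))
[[0.54691214 0.18201221 0.077     ]]
```

Emit:
step_arm --pt "6 -5 1.4 2.6 8" --pt "6 -10 2.8 2.6 16" --pt "6 -15 4.2 2.6 24" --pt "6 -20 5.6 2.6 32" --pt "6 -24 6.8 2.6 38.4" --pt "6 -27 7.6 2.6 38.4" --pt "6 -28.3 8 2.6 38.4" --pt "6 -28.3 8 2.6 38.4" --pt "6 -28.3 8 2.6 38.4" --pt "6 -28.3 8 2.6 38.4"

```text
time: 15.3
tool_pos: [0.5453, 0.1805, 0.1508]
tcp_rot: [-2.87, -1.277, -0.0]
wrist_force: [-0.5, -0.1, -0.4]
width: 0.706
grip_force: 0.0
```

Run:
```python
from h import *
s=st(); print(go([.5460,.1800,.056],-42))
```

```text
t 15.3 tcp [0.5453 0.1805 0.1508] yaw -42.03 tilt [-1.e-04  5.e-04 -1.e+00] F [-0.5 -0.1 -0.4] w 0.706 g 0.0 q6 1.01
(array([0.01, 0.09, 9.48]), np.float64(-0.0))
```

Emit:
step_arm --pt "6 0 0.1 4 0" --pt "6 0 0.1 7.5 0" --pt "6 0 0.1 9.4 0" --pt "6 0 0.1 9.4 0" --pt "1.5 0 0.1 9.4 0" --pt "1.5 0 0.1 9.4 0" --pt "1.5 0 0.1 9.4 0" --pt "1.5 0 0.1 9.4 0" --pt "1.5 0 0.1 9.4 0" --force 20

```text
time: 16.2
tool_pos: [0.548, 0.1798, 0.0588]
tcp_rot: [-2.871, -1.275, -0.006]
wrist_force: [0.3, 3.1, 7.4]
width: 0.242
grip_force: 21.5
```

Run:
```python
from h import *
import math
s=st(); P=np.array([.5535,.2205])
for th in (1.4,1.2,1,.8,.6,.4,.2,0,-.06):
    a=math.radians(176.4)+th; k=P+.041*np.array([math.cos(a),math.sin(a)])
    print(th,go([*k,.0565],-42,s)[0])
```

```text
t 16.2 tcp [0.548  0.1798 0.0588] yaw -42.11 tilt [ 0.0034  0.0021 -1.    ] F [0.3 3.1 7.4] w 0.242 g 21.5 q6 1.01
1.4 [-0.2  -0.35  0.23]
1.2 [-0.52 -1.1   0.22]
1 [-0.69 -1.91  0.22]
0.8 [-0.69 -2.72  0.22]
0.6 [-0.53 -3.53  0.22]
0.4 [-0.21 -4.28  0.22]
0.2 [ 0.25 -4.96  0.22]
0 [ 0.84 -5.53  0.22]
-0.06 [ 1.04 -5.68  0.22]
```

Emit:
step_arm --pt "1.5 -0.1 -0.2 -0.2 2" --pt "1.5 -0.3 -0.6 -0.2 4" --pt "1.5 -0.5 -1.0 -0.2 7" --pt "1.5 -0.6 -1.4 -0.2 10" --pt "1.5 -0.7 -1.8 -0.2 13" --pt "1.5 -0.7 -2.2 -0.2 16" --pt "1.5 -0.7 -2.6 -0.2 19" --pt "1.5 -0.6 -3.0 -0.2 22" --pt "1.5 -0.5 -3.4 -0.2 25" --pt "1.5 -0.4 -3.8 -0.2 28" --pt "1.5 -0.2 -4.2 -0.2 31" --pt "1.5 0.0 -4.6 -0.2 34" --pt "1.5 0.3 -5.0 -0.2 36" --pt "1.5 0.6 -5.3 -0.2 38" --pt "1.5 0.9 -5.55 -0.2 38" --pt "1.5 1.0 -5.65 -0.2 38" --pt "1.5 1.0 -5.65 -0.2 38"

```text
time: 17.9
tool_pos: [0.5086, 0.221, 0.0584]
tcp_rot: [3.125, 0.271, -0.01]
wrist_force: [-6.5, -7.0, 7.1]
width: 0.246
grip_force: 22.5
```

Run:
```python
from h import *
s=st(); k=s['tool_pos'][:2]
v=k-[.5535,.2205]; print('theta',((np.degrees(np.arctan2(v[1],v[0]))-176.4+180)%360-180)/57.3,np.linalg.norm(v))
```

```text
t 17.9 tcp [0.5086 0.221  0.0584] yaw -80.1 tilt [-0.0058 -0.0052 -1.    ] F [-6.5 -7.   7.1] w 0.246 g 22.5 q6 1.77
theta 0.051522982605020674 0.04490771434114207
```

Emit:
step_arm --pt "1.5 0 -0.15 0 0" --pt "1.5 0 -0.3 0 0" --pt "1.5 0 -0.3 0 0" --pt "1.5 0 -0.3 0 0"

```text
time: 18.3
tool_pos: [0.5086, 0.2228, 0.0584]
tcp_rot: [3.123, 0.272, -0.009]
wrist_force: [-5.0, -11.9, 6.3]
width: 0.251
grip_force: 22.6
```

Run:
```python
from h import *
st()
```

```text
t 18.3 tcp [0.5086 0.2228 0.0584] yaw -80.06 tilt [-0.005 -0.007 -1.   ] F [ -5.  -11.9   6.3] w 0.251 g 22.6 q6 1.77
```

Emit:
step_arm --pt "4 0 -0.1 0 0" --pt "4 0 -0.1 0 0" --pt "4 0 -0.1 0 0" --pt "4 0 -0.1 -2 0" --pt "4 0 -0.1 -5 0" --pt "4 0 -0.1 -9 0" --pt "4 0 -0.1 -13 0" --pt "4 0 -5 -13 0" --pt "4 0 -10 -13 0" --pt "4 0 -15 -13 0" --pt "4 0 -20 -13 0" --pt "4 0 -24 -13 0" --pt "4 0 -24 -13 0" --pt "4 0 -24 -13 0"

```text
time: 19.7
tool_pos: [0.4688, 0.4643, 0.1884]
tcp_rot: [3.129, 0.275, -0.0]
wrist_force: [-0.1, -0.1, -1.2]
width: 0.47
grip_force: 0.0
```

Run:
```python
from h import *
s=st(); p,d=cam('top','t5');cam('scene','s5')
a=cv2.resize(cv2.imread('pics/t5.png')[195:265,150:250],None,fx=4,fy=4,interpolation=cv2.INTER_CUBIC)
b=cv2.resize(cv2.imread('pics/s5.png')[160:230,310:410],None,fx=4,fy=4,interpolation=cv2.INTER_CUBIC)
cv2.imwrite('pics/c5.png',np.hstack([a,b]))
```

```text
t 19.7 tcp [0.4688 0.4643 0.1884] yaw -79.94 tilt [-2.e-04 -7.e-04 -1.e+00] F [-0.1 -0.1 -1.2] w 0.47 g 0.0 q6 2.14
```

View pics/c5.png

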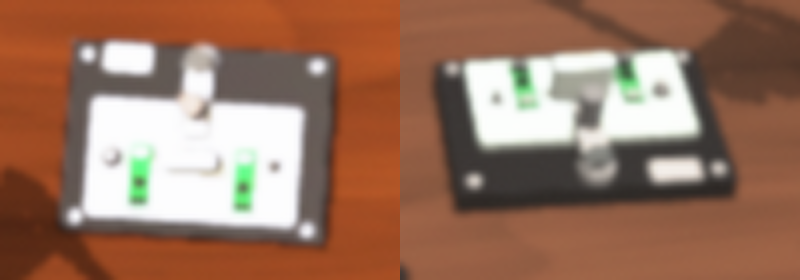

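The arm lies across the carrier's edge, from its pivot at (201,60) to its tip at (197,135) and parallel to the base's side. The latch is at its stop and the carrier is still seated.

```bash
python3 -c "
from workcell import bot
print(bot.finish_job())"
```

```text
the job is handed in; nothing more can be done
None
```

The job is handed in with no verdict returned: by my last readings the carrier is flush on both dowels, the latch arm is back at its stop across the carrier's edge, and the gripper is clear of everything.

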